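# Load the tall paint tin into the bench mixer

### The job

Stand the tall slim paint tin upright inside the round collar on the bench mixer, so that it sits flat on the platform and keeps the tin-present pin pressed down. Lower it into place in the gripper rather than dropping it, keep it upright throughout, and do not knock over the jar of brushes.

Things in the scene. Friction and masses are not known exactly. Their poses are not given: they have to be found in the camera images.
- tin_tall: Tall slim closed paint tin: upright steel cylinder, 62 mm diameter, 95 mm high, pale paper band, flat base, 0.25 to 0.5 kg. It stands in a row leading away from the robot with two look-alike tins of the same diameter but only 50 mm high, any order, at least 100 mm between centres; most finger room is to its left and right. Origin: centre of underside; z up.
- nest (a point): Centre of the nest floor on the bench mixer, a fixed grey box 220 x 180 x 55 mm high on the left or right of the table. The floor is the flat top of its round platform (128 mm across), 67 mm above the table. A steel collar around it, 92 mm inside diameter, 10 mm high, leaves the tin 15 mm all round; open above. z up; x towards the mixer's back, away from its knob.
- pin (a joint): Tin-present pin: upright brass spring pin, 14 mm across, in the centre of the nest floor. Free (value 0 m) it stands 6 mm above the nest floor; the value grows as it is pressed: about 0.006 under a tin standing flat on the floor, 0.008 at its stop. Pressing it level with the floor takes about 1 N, less than the tin's weight.
- brush_jar: Clear glass jar, 72 mm diameter, 85 mm high, holding three paint brushes that stick up to about 220 mm; loose, on the far part of the table, left or right. Not to be knocked over. Origin: centre of underside; z up.
There are look-alikes about, which are no part of the job. Leave any red or turquoise look-alike of the tin_tall alone.

How it is judged:
By the outcome, as a careful person would: the job done as asked, in the order asked, and still so for the second after the job is handed in, with the robot touching nothing.
It also fails if it takes over 38 s, if anything falls off the work surface, if the arm or the gripper's body presses on something with over 40 N, if the wrist force passes 120 N, or if a joint passes its speed limit or range.

### The arm

A 7-joint arm with a two-finger parallel gripper is mounted at the origin on the work surface. World frame = base frame: x ahead of the robot, y to its left, z up, the work surface at z = 0. Lengths are in m, angles in rad, forces in N, time in s.
With the tool pointing down it reaches from about 0.425 to 0.875 m from the base axis. Payload 9.9 kg.
Tool frame: the origin (TCP) lies on the mounting face of the last link; the fingertips stand 173 mm ahead of it and the grasp point (between the pads) lies 155 mm ahead of it; z points along the fingers, y is the direction in which the jaws open and shut (so a half turn about z gives the same grasp; the last joint's range is limited). The gripper opens to 85 mm and grips with 20 to 120 N. Pads are 22 mm wide; open, the fingers measure 114 mm over their backs; the gripper's body (76 mm by 85 mm) begins 54 mm behind the grasp point. The pads swing forward as they close: fully open they stand 13 mm farther back than shut.
Start: joints at [1.09, 0.576, 0.025, 1.437, -0.015, 1.129, -0.057], TCP at [0.261, -0.623, 0.405] pointing down, gripper open.
Joint ranges: [-2.76, 2.76], [-0.34, 2.15], [-1.52, 1.57], [0.19, 2.46], [-1.09, 4.23], [0.17, 1.99], [-2.82, 2.82]. Speed limits (rad/s): [2.22, 2.22, 3.01, 3.01, 3.14, 3.14, 3.14].

### API

Orientations are given as a unit quaternion [x, y, z, w].
In Python, from bench import monitor, vision, arm gives the robot as it stands.
- The arm moves only by the shell command python3 -m creep 'ROWS' [OPENING]. ROWS is JSON, a list of rows, each an object with "delta_pos": the shift along the tool's x, y, z in units of 60 mm (1.0 is 60 mm), a list of three; "spin": the turn about the tool's z in units of 6 degrees (1.0 is 6 degrees). In form: [{"delta_pos": [x, y, z], "spin": spin}, ...]. A call has exactly 10 rows; each row shifts and turns the commanded pose from where the row before left it, along the tool's axes as they then stand; what a row does not reach is not made up. A row lasts 1/8 s, in which the tool goes at most 62.5 mm and 10.7 degrees, less where a joint would pass 70% of its speed; a pose out of reach is approached as far as the arm can. A call is refused whole if a number of a shift passes 1 or a number of a turn 1, either way. A call with a gripper value outside its range is refused whole. OPENING is the finger opening in mm, from 0 to 85.4, set as the call begins (- or left out, the last holds). The fingers move at their own pace and stop on an object; the grip force is fixed at half the most. Time passes only in rows, so rows that do not move let the fingers close, or fill a call up. It gives the time, the measured TCP pose, the force and the opening at its end, in the units of the state.
- monitor.sense(): the state, without advancing time (a new reading comes with each control period).
- vision.get_image(name): name is "scene" or "top" or "wrist"; returns a dict with "pixels" (480x640x3 uint8, red, green, blue), "z_map" (480x640 float32, m along the optical axis (not along the pixel's ray), 0 where there is no reading), "vertical_fov" (degrees; the focal length in pixels is half the picture's height over the tangent of half this angle, whatever the lens; pixels are square), "cx", "cy" (the principal point, pixels), "R" (3x3) and "t" (3): a world point X has camera coordinates R X + t. Camera axes: x right, y down, z forward; pixel columns grow to the right and rows downward; lengths in m; the calibration is good to about 2 mm. The wrist camera is an equidistant fisheye: a pixel r from the principal point sees the ray r / f radians off the axis. A picture is of the moment at which its call begins.
- arm.hand_in(): hands the job in, once; it reports no verdict.
Trained networks look in a picture, given as the dict that the camera call returned (one of the last four; its "shot" number tells which), for a name from the list of things; names that differ only in an ending like _2 or _b are one class to them, and where a whole thing is asked for, a point or a joint stands for the part that bears it (a point fixed in the world has none). Each returns a list of dicts, best first, with "conf" (0 to 1); they miss things now and then, are a little off and sometimes report something else, mostly with a low value. They report only what shows in the picture. A call takes as long as a camera call. They do not tell look-alikes from the thing itself.
- vision.search_frame(picture, name): "xy" ([column, row] in pixels, amid what is visible of it).
The state is a dict: "time": time; "qpos": joint angles; "qd": joint speeds; "tau": joint torques, N m; "tcp_pos": TCP position; "eef_rot": TCP orientation; "force": force on the tool from outside, world axes, zero at the start; "moment": the same for the moment, N m; "opening": finger opening in m.
Only numpy, scipy, OpenCV 4.12 (cv2) and the standard library are available. Lean on these libraries where they do the work, as an engineer would, in place of code of your own. Each camera call takes 0.05 s, during which the arm holds its last target. There are 200 camera calls.

## Working session

There is one attempt and no reset: what is moved stays moved. The work goes in short steps, Python scripts to look and compute and a shell command to move; the robot and the scene stay as the last step left them, time stands still between calls to the robot, and variables do not carry over. Pictures are saved under pics/ and viewed, about 8 in all and at most 12, crops included, and the job is handed in when it is done.

```bash
mkdir -p pics; cat > h.py <<'E'
import numpy as np, cv2
from bench import monitor, vision, arm
def f(p): return 240/np.tan(np.radians(p["vertical_fov"])/2)
def cloud(p):
    z=p["z_map"]; v,u=np.mgrid[:480,:640]; F=f(p)
    X=np.stack([(u-p["cx"])/F*z,(v-p["cy"])/F*z,z],-1)
    W=(X-p["t"])@p["R"]; W[z==0]=np.nan
    return W
def save(p,n): cv2.imwrite("pics/"+n+".png",cv2.cvtColor(p["pixels"],cv2.COLOR_RGB2BGR))
E
python3 - <<'E'
from h import *
s=monitor.sense();print({k:np.round(v,3) for k,v in s.items()})
for n in("scene","top"):
    p=vision.get_image(n);save(p,n);W=cloud(p)
    np.savez("/tmp/"+n,W=W,px=p["pixels"])
    for o in("tin_tall","nest","pin","brush_jar"):
        try:
            for d in vision.search_frame(p,o)[:6]:
                u,v=np.round(d["xy"]).astype(int);print(n,o,d["conf"],u,v,np.round(W[v,u],3))
        except Exception as e: print(n,o,e)
E
```

```text
{'time': np.float64(0.0), 'qpos': array([ 1.09 ,  0.577,  0.025,  1.438, -0.015,  1.129, -0.056]), 'qd': array([-0.001, -0.001, -0.001,  0.   , -0.   ,  0.001,  0.001]), 'tau': array([-1.0000e-03, -7.6576e+01,  2.2500e+00, -2.8598e+01,  1.5000e-02,
        1.3000e-02,  0.0000e+00]), 'tcp_pos': array([ 0.261, -0.622,  0.404]), 'eef_rot': array([ 0.98 ,  0.197, -0.   , -0.001]), 'force': array([ 1.347, -0.499,  0.303]), 'moment': array([ 0.013, -0.004, -0.054]), 'opening': np.float64(0.086)}
scene tin_tall 0.82 359 267 [0.613 0.064 0.074]
scene tin_tall 0.74 310 272 [ 0.592 -0.037  0.068]
scene tin_tall 0.7 274 224 [ 0.378 -0.069  0.067]
scene tin_tall 0.57 336 236 [0.479 0.058 0.071]
scene nest 0.63 404 232 [0.505 0.221 0.068]
scene pin 0.39 186 340 [ 0.717 -0.293  0.068]
scene brush_jar 0.98 188 342 [ 0.735 -0.289  0.08 ]
top tin_tall 0.92 324 236 [ 0.548 -0.029  0.095]
top tin_tall 0.85 270 288 [0.449 0.069 0.097]
top tin_tall 0.68 270 222 [0.573 0.073 0.095]
top nest 0.97 178 291 [0.443 0.244 0.067]
top pin 0.59 173 277 [0.469 0.254 0.072]
top brush_jar 0.83 457 153 [ 0.705 -0.274  0.128]
```

View pics/scene.png

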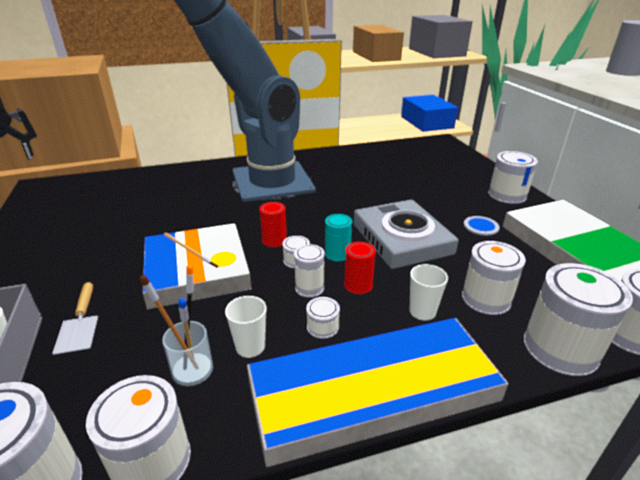

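View pics/top.png

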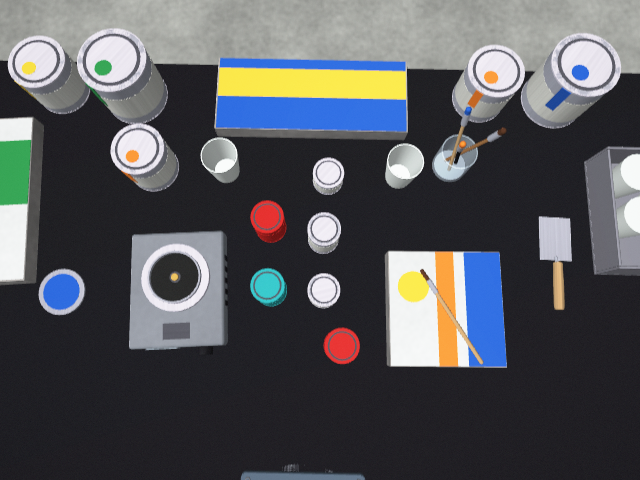

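The top view shows three white tins in the row: (328,176), (324,233) and (323,291). The middle one shows a tall side in both views, at scene (310,270). Red look-alikes are at (268,220) and (342,346), and a turquoise one at (268,287). The nest is at (174,277) and the jar at (457,153). Next I'll measure heights and centres, and check the choice in a crop.

```bash
cat > m.py <<'E'
from h import *
def top_centre(W,x,y,r,zlo,zhi):
    m=(np.hypot(W[...,0]-x,W[...,1]-y)<r)&(W[...,2]>zlo)&(W[...,2]<zhi)
    q=W[m]; c,rad=cv2.minEnclosingCircle((q[:,:2]*1000).astype(np.float32)); e=cv2.fitEllipse(cv2.convexHull((q[:,:2]*1000).astype(np.float32)))
    return len(q),np.round(c,1),round(rad,1),np.round(e[0],1),np.round(e[1],1),np.round(np.median(q[:,2])*1000,1)
E
python3 - <<'E'
from m import *
d=np.load("/tmp/top.npz");W=d["W"];px=d["px"]
for n,u,v in(("far",328,172),("mid",323,228),("near",323,289),("red",267,216),("turq",268,282),("red2",342,344)):
    z=np.nanmedian(W[v-3:v+4,u-3:u+4,2]);x,y=np.nanmedian(W[v-3:v+4,u-3:u+4,:2],(0,1))
    print(n,top_centre(W,x,y,.05,z-.006,z+.006))
print("collar",top_centre(W,.469,.252,.058,.074,.085))
print("plat+",top_centre(W,.469,.252,.075,.062,.085))
p=W[275:281,170:180];print("pin",np.round(p[p[...,2]>.0705][:,:3],3)[:12])
s=np.load("/tmp/scene.npz")["px"][200:350,230:450]
cv2.imwrite("pics/crop.png",cv2.resize(cv2.cvtColor(s,cv2.COLOR_RGB2BGR),None,fx=3.5,fy=3.5,interpolation=cv2.INTER_CUBIC))
E
```

```text
far (744, array([687. , -36.3]), 32.4, array([687.1, -35.4]), array([61.5, 63.8]), np.float64(50.3))
mid (871, array([562.1, -28. ]), 31.8, array([562.1, -28. ]), array([62.4, 63.2]), np.float64(95.4))
near (848, array([452.3, -29.9]), 31.6, array([452.2, -29.8]), array([62.2, 62.6]), np.float64(50.6))
red (860, array([582.8,  80.1]), 31.8, array([583.1,  80. ]), array([62.2, 63.2]), np.float64(95.8))
turq (930, array([454. ,  74.6]), 31.6, array([453.9,  74.6]), array([62.3, 62.7]), np.float64(95.5))
red2 (986, array([348.8, -63.5]), 31.5, array([348.7, -63.5]), array([61.8, 62.2]), np.float64(95.4))
collar (358, array([468.7, 252. ]), 50.2, array([468.8, 251.8]), array([98.8, 99.7]), np.float64(76.7))
plat+ (3571, array([469.1, 252.5]), 64.7, array([469.1, 252.3]), array([127.2, 128.7]), np.float64(67.5))
pin [[0.472 0.258 0.073]
 [0.472 0.257 0.071]
 [0.472 0.254 0.073]
 [0.472 0.252 0.074]
 [0.472 0.251 0.072]
 [0.472 0.248 0.074]
 [0.472 0.247 0.073]
 [0.47  0.257 0.075]
 [0.47  0.256 0.074]
 [0.471 0.254 0.072]
 [0.471 0.253 0.071]
 [0.471 0.25  0.072]]
```

View pics/crop.png

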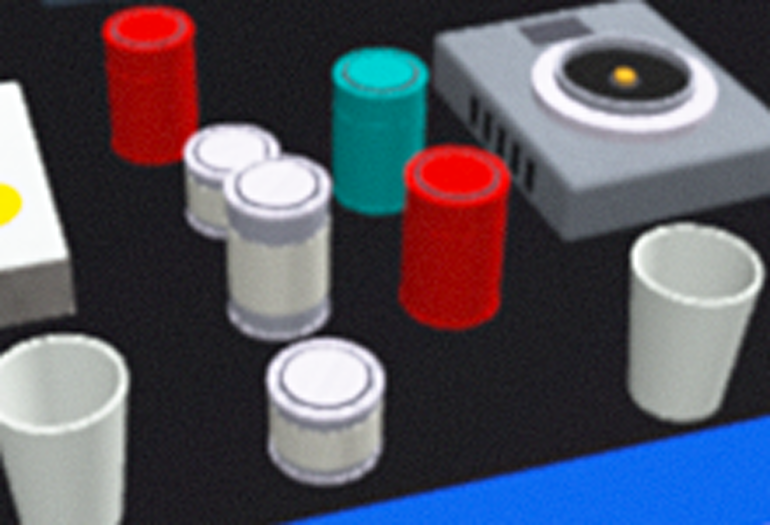

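The crop confirms it: the tall white tin, 95 mm high, stands at (0.562, -0.028). The short white tins are in front of and behind it, and the red and turquoise ones aren't part of the job. The nest centre is at (0.469, 0.252). I'll start by turning the jaws to yaw 0 and approaching.

```bash
python3 -m creep '[{"delta_pos":[0,0,0],"spin":0.95},{"delta_pos":[0,0,0],"spin":0.95},{"delta_pos":[0,0,0],"spin":0.95},{"delta_pos":[0,0,0],"spin":0.95},{"delta_pos":[0.4,-0.8,0],"spin":0},{"delta_pos":[0.4,-0.8,0],"spin":0},{"delta_pos":[0.4,-0.8,0],"spin":0},{"delta_pos":[0.4,-0.8,0],"spin":0},{"delta_pos":[0.4,-0.8,0],"spin":0},{"delta_pos":[0.4,-0.8,0],"spin":0}]' 85
```

```text
time: 1.75
tcp_pos: [0.4058, -0.3331, 0.405]
eef_rot: [1.0, -0.001, 0.0, 0.0]
force: [1.2, 0.1, -0.3]
opening: 0.0852
```

```bash
python3 -m creep '[{"delta_pos":[0.37,-0.726,0],"spin":0},{"delta_pos":[0.37,-0.726,0],"spin":0},{"delta_pos":[0.37,-0.726,0],"spin":0},{"delta_pos":[0.37,-0.726,0],"spin":0},{"delta_pos":[0.37,-0.726,0],"spin":0},{"delta_pos":[0.37,-0.726,0],"spin":0},{"delta_pos":[0.37,-0.726,0],"spin":0},{"delta_pos":[0,0,0],"spin":0},{"delta_pos":[0,0,0],"spin":0},{"delta_pos":[0,0,0],"spin":0}]'
python3 - <<'E'
from h import *
p=vision.get_image("wrist");save(p,"w1");s=monitor.sense();print(s["tcp_pos"],s["eef_rot"],p["t"],p["R"].round(3).tolist(),f(p),p["cx"],p["cy"])
# top-centre from wrist fisheye depth
z=p["z_map"];v,u=np.mgrid[:480,:640];dx,dy=u-p["cx"],v-p["cy"];r=np.hypot(dx,dy)+1e-9;th=r/f(p);k=np.tan(th)/r
W=(np.stack([dx*k*z,dy*k*z,z],-1)-p["t"])@p["R"];W[(z==0)|(th>1.4)]=np.nan
from m import top_centre
print(top_centre(W,.562,-.028,.05,.089,.102))
E
```

```text
time: 3.0
tcp_pos: [0.5605, -0.0313, 0.4048]
eef_rot: [1.0, -0.002, -0.0, 0.0]
force: [0.1, -1.3, 0.8]
opening: 0.0851
[ 0.56056003 -0.03129266  0.40486154] [ 9.99998700e-01 -1.59774223e-03  8.61945078e-06  2.17569167e-04] [-0.02912376  0.49313478  0.55173164] [[-0.003, -1.0, -0.0], [-0.952, 0.002, 0.307], [-0.307, 0.001, -0.952]] 371.64829954431775 314.53004809832487 242.75575283807459
(4956, array([561.7, -28.9]), 32.0, array([561.7, -28.9]), array([62.7, 63.8]), np.float64(95.4))
```

View pics/w1.png

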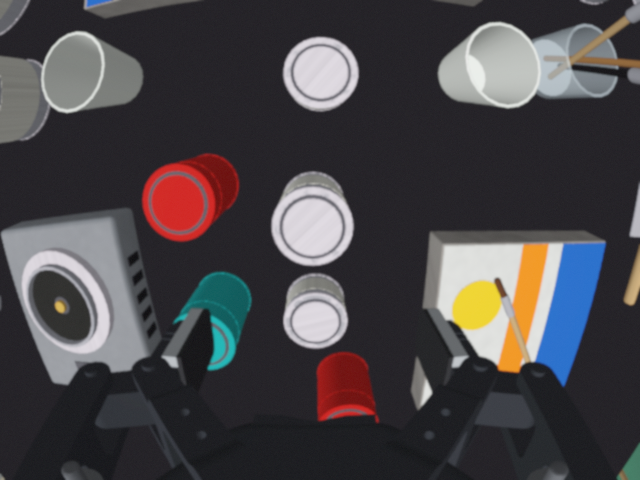

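The wrist view shows the tall white tin at (312,225) between the fingers, at (0.562, -0.0285), which agrees with the top view. The gap to the red tin at (190,197) is wide enough for a finger. I'll go down now.

```bash
python3 -m creep '[{"delta_pos":[0.02,-0.046,0.3],"spin":0},{"delta_pos":[0,0,0.45],"spin":0},{"delta_pos":[0,0,0.45],"spin":0},{"delta_pos":[0,0,0.45],"spin":0},{"delta_pos":[0,0,0.45],"spin":0},{"delta_pos":[0,0,0.4],"spin":0},{"delta_pos":[0,0,0.35],"spin":0},{"delta_pos":[0,0,0.23],"spin":0},{"delta_pos":[0,0,0],"spin":0},{"delta_pos":[0,0,0],"spin":0}]'
python3 -m creep '[{"delta_pos":[0,0,0],"spin":0},{"delta_pos":[0,0,0],"spin":0},{"delta_pos":[0,0,0],"spin":0},{"delta_pos":[0,0,0],"spin":0},{"delta_pos":[0,0,0],"spin":0},{"delta_pos":[0,0,0],"spin":0},{"delta_pos":[0,0,0],"spin":0},{"delta_pos":[0,0,0],"spin":0},{"delta_pos":[0,0,0],"spin":0},{"delta_pos":[0,0,0],"spin":0}]' 50
```

```text
time: 4.3
tcp_pos: [0.5624, -0.0274, 0.2206]
eef_rot: [1.0, -0.001, 0.0, 0.0]
force: [0.2, 0.3, 0.0]
opening: 0.0853
time: 5.55
tcp_pos: [0.5624, -0.0275, 0.221]
eef_rot: [1.0, -0.001, 0.001, 0.0]
force: [-1.2, -2.9, 5.2]
opening: 0.0609
```

```bash
python3 -m creep '[{"delta_pos":[0,0,-0.1],"spin":0},{"delta_pos":[0,0,-0.2],"spin":0},{"delta_pos":[0,0,-0.3],"spin":0},{"delta_pos":[0,0,-0.35],"spin":0},{"delta_pos":[0,0,-0.35],"spin":0},{"delta_pos":[0,0,-0.35],"spin":0},{"delta_pos":[0,0,-0.3],"spin":0},{"delta_pos":[0,0,-0.2],"spin":0},{"delta_pos":[0,0,0],"spin":0},{"delta_pos":[0,0,0],"spin":0}]'
python3 - <<'E'
from h import *
p=vision.get_image("scene");save(p,"s2");s=monitor.sense();print(s["tcp_pos"],s["force"],s["moment"],s["opening"])
c=p["pixels"][150:350,200:450];cv2.imwrite("pics/s2c.png",cv2.resize(c[...,::-1],None,fx=3,fy=3))
E
```

```text
time: 6.8
tcp_pos: [0.5619, -0.0272, 0.3483]
eef_rot: [1.0, -0.001, -0.001, -0.0]
force: [-0.5, 0.5, -4.4]
opening: 0.0605
[ 0.56186763 -0.02720328  0.34817653] [ 1.03106298  0.63315185 -4.58220241] [-0.01846352  0.01518243  0.04398929] 0.06089601675011749
```

View pics/s2c.png

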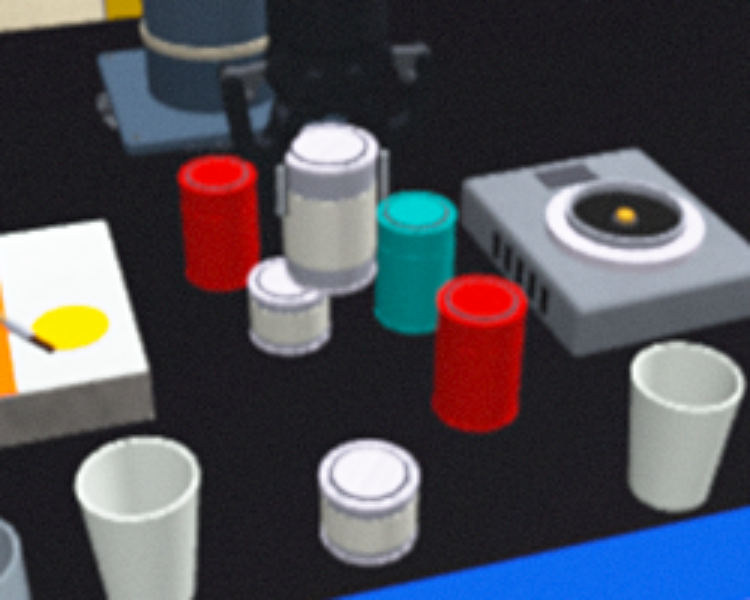

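The tin is lifted upright and weighs about 4.4 N (crop, 330,205), and nothing else was disturbed. Next I'll carry it over the nest.

```bash
python3 -m creep '[{"delta_pos":[-0.08,-0.25,0],"spin":0},{"delta_pos":[-0.18,-0.55,0],"spin":0},{"delta_pos":[-0.26,-0.75,0],"spin":0},{"delta_pos":[-0.26,-0.8,0],"spin":0},{"delta_pos":[-0.26,-0.8,0],"spin":0},{"delta_pos":[-0.25,-0.7,0],"spin":0},{"delta_pos":[-0.17,-0.5,0],"spin":0},{"delta_pos":[-0.09,-0.3,0],"spin":0},{"delta_pos":[0,0,0],"spin":0},{"delta_pos":[0,0,0],"spin":0}]'
python3 - <<'E'
from h import *
from m import top_centre
p=vision.get_image("top");s=monitor.sense();W=cloud(p);print(s["tcp_pos"],s["opening"])
p=vision.get_image("scene");c=p["pixels"][120:320,280:520];cv2.imwrite("pics/s3c.png",cv2.resize(c[...,::-1],None,fx=3,fy=3))
p=vision.get_image("wrist");save(p,"w3")
E
```

```text
time: 8.1
tcp_pos: [0.4698, 0.2507, 0.3488]
eef_rot: [1.0, -0.001, -0.0, 0.0]
force: [-0.0, -0.4, -3.4]
opening: 0.0606
[0.4699611  0.250505   0.34882137] 0.06073882285770721
```

View pics/s3c.png

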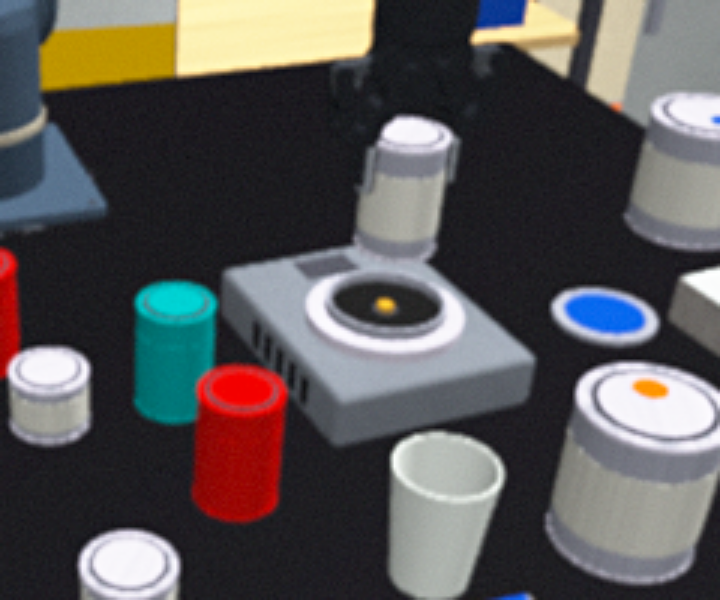

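The tin hangs upright above the collar, and its lean in the picture matches the lean of the other verticals. I'll lower it to just above the pin.

```bash
python3 -m creep '[{"delta_pos":[-0.01,-0.02,0.1],"spin":0},{"delta_pos":[0,0,0.15],"spin":0},{"delta_pos":[0,0,0.15],"spin":0},{"delta_pos":[0,0,0.15],"spin":0},{"delta_pos":[0,0,0.15],"spin":0},{"delta_pos":[0,0,0.1],"spin":0},{"delta_pos":[0,0,0.05],"spin":0},{"delta_pos":[0,0,0.02],"spin":0},{"delta_pos":[0,0,0],"spin":0},{"delta_pos":[0,0,0],"spin":0}]'; sleep 0; python3 -m creep '[{"delta_pos":[0,0,0.02],"spin":0},{"delta_pos":[0,0,0.02],"spin":0},{"delta_pos":[0,0,0.02],"spin":0},{"delta_pos":[0,0,0.02],"spin":0},{"delta_pos":[0,0,0],"spin":0},{"delta_pos":[0,0,0],"spin":0},{"delta_pos":[0,0,0],"spin":0},{"delta_pos":[0,0,0],"spin":0},{"delta_pos":[0,0,0],"spin":0},{"delta_pos":[0,0,0],"spin":0}]'
```

```text
time: 9.5
tcp_pos: [0.4689, 0.2531, 0.2969]
eef_rot: [1.0, -0.001, 0.0, -0.0]
force: [0.1, -0.9, -3.6]
opening: 0.0606
time: 10.75
tcp_pos: [0.4689, 0.2531, 0.2919]
eef_rot: [1.0, -0.001, 0.0, -0.0]
force: [-0.2, 0.3, -3.8]
opening: 0.0609
```

```bash
python3 -m creep '[{"delta_pos":[0,0,0.012],"spin":0},{"delta_pos":[0,0,0.012],"spin":0},{"delta_pos":[0,0,0.012],"spin":0},{"delta_pos":[0,0,0.012],"spin":0},{"delta_pos":[0,0,0],"spin":0},{"delta_pos":[0,0,0],"spin":0},{"delta_pos":[0,0,0],"spin":0},{"delta_pos":[0,0,0],"spin":0},{"delta_pos":[0,0,0],"spin":0},{"delta_pos":[0,0,0],"spin":0}]'; python3 -c "
from bench import monitor;s=monitor.sense();print(s['tcp_pos'],s['force'])"
```

```text
time: 12.0
tcp_pos: [0.4689, 0.2531, 0.289]
eef_rot: [1.0, -0.001, 0.0, -0.0]
force: [-0.1, 0.1, -3.8]
opening: 0.0609
[0.46887924 0.25307875 0.28904617] [-0.10156424  0.11056245 -3.83935822]
```

```bash
python3 -m creep '[{"delta_pos":[0,0,0.01],"spin":0},{"delta_pos":[0,0,0.01],"spin":0},{"delta_pos":[0,0,0],"spin":0},{"delta_pos":[0,0,0],"spin":0},{"delta_pos":[0,0,0],"spin":0},{"delta_pos":[0,0,0],"spin":0},{"delta_pos":[0,0,0],"spin":0},{"delta_pos":[0,0,0],"spin":0},{"delta_pos":[0,0,0],"spin":0},{"delta_pos":[0,0,0],"spin":0}]'
```

```text
time: 13.25
tcp_pos: [0.4688, 0.2531, 0.288]
eef_rot: [1.0, -0.001, 0.0, -0.0]
force: [-2.9, -1.4, 5.6]
opening: 0.0606
```

There is floor contact at the expected height: force went from -3.8 to +5.6 N at TCP z 0.288. I'll release.

```bash
python3 -m creep '[{"delta_pos":[0,0,0],"spin":0},{"delta_pos":[0,0,0],"spin":0},{"delta_pos":[0,0,0],"spin":0},{"delta_pos":[0,0,0],"spin":0},{"delta_pos":[0,0,0],"spin":0},{"delta_pos":[0,0,0],"spin":0},{"delta_pos":[0,0,0],"spin":0},{"delta_pos":[0,0,0],"spin":0},{"delta_pos":[0,0,0],"spin":0},{"delta_pos":[0,0,0],"spin":0}]' 85
python3 -m creep '[{"delta_pos":[0,0,-0.1],"spin":0},{"delta_pos":[0,0,-0.3],"spin":0},{"delta_pos":[0,0,-0.4],"spin":0},{"delta_pos":[0,0,-0.5],"spin":0},{"delta_pos":[0,0,-0.5],"spin":0},{"delta_pos":[0,0,-0.4],"spin":0},{"delta_pos":[0,0,-0.3],"spin":0},{"delta_pos":[0,0,0],"spin":0},{"delta_pos":[0,0,0],"spin":0},{"delta_pos":[0,0,0],"spin":0}]'
python3 - <<'E'
from h import *
from m import top_centre
p=vision.get_image("wrist");save(p,"w4")
z=p["z_map"];v,u=np.mgrid[:480,:640];dx,dy=u-p["cx"],v-p["cy"];r=np.hypot(dx,dy)+1e-9;th=r/f(p);k=np.tan(th)/r
W=(np.stack([dx*k*z,dy*k*z,z],-1)-p["t"])@p["R"];W[(z==0)|(th>1.4)]=np.nan
print(top_centre(W,.469,.252,.05,.150,.175))
m=(np.hypot(W[...,0]-.469,W[...,1]-.252)<.027)&(W[...,2]>.15)&(W[...,2]<.175);q=W[m]
print(np.linalg.lstsq(np.c_[q[:,:2]-[.469,.252],np.ones(len(q))],q[:,2],rcond=None)[0])
p=vision.get_image("scene");c=p["pixels"][120:400,140:520];cv2.imwrite("pics/s4c.png",cv2.resize(c[...,::-1],None,fx=2,fy=2))
E
```

```text
time: 14.5
tcp_pos: [0.4689, 0.2531, 0.2878]
eef_rot: [1.0, -0.001, 0.0, -0.0]
force: [0.2, -0.6, -0.1]
opening: 0.0849
time: 15.75
tcp_pos: [0.4687, 0.253, 0.437]
eef_rot: [1.0, -0.001, -0.001, 0.0]
force: [0.5, 0.0, 0.3]
opening: 0.085
(6298, array([467.8, 253.8]), 32.1, array([467.9, 253.9]), array([63.3, 63.6]), np.float64(162.3))
[-0.0068649   0.01125667  0.16261108]
```

View pics/s4c.png

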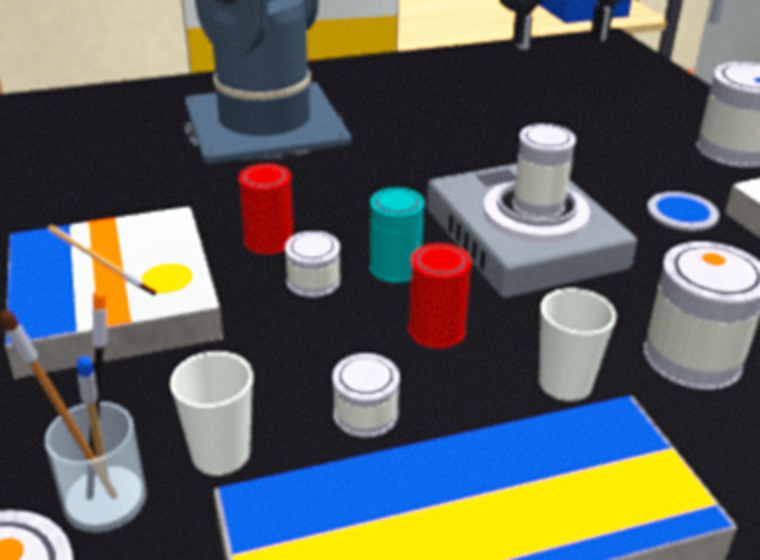

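The tin stands in the collar (crop 545,170). Its lid is level at 162.5 mm, which is 67 + 95, and it is within 2 mm of centre. The jar and look-alikes stand untouched, and the gripper is well clear, so I'm handing in.

```bash
python3 -c "
from bench import arm;print(arm.hand_in())"
```

```text
the job is handed in; nothing more can be done
None
```

The tall slim tin is standing upright in the mixer's collar, and I've handed the job in at about 16 s on the robot's clock. I picked the 95 mm white tin from the row, lowered it into the nest in the gripper until it touched the floor, then let go and backed off.

- **Seating:** the lid is at 162.5 mm, which is the nest floor plus the tin's height, so the tin sits on the floor. It is within about 2 mm of the nest centre, and its lid is level to about 0.8°, within the depth noise.
- **Pin:** I could not see it under the tin. That it is pressed down follows from the tin sitting on the floor and from its weight of about 4 N against the pin's 1 N.
- **Surroundings:** the jar of brushes and all the look-alikes looked undisturbed in the last picture. The gripper is about 100 mm above the tin, touching nothing.

The highest force reading was 5.6 N, when the tin met the floor. No check failed or disagreed with another.

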